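Lay out the service kit in the foam tiles

TASK

Lay out the kit for the next car in the blue foam tiles, each part fully home in the yellow cut-out of its own shape: the orange oil filter and the steel socket upright in the round cut-outs of their sizes, and both brake pads, backing plates up, stacked squarely in the oblong one, black first and red on top. After setting down the black pad, let go and press firmly on it with the fingertips for a moment to feel that it lies flat before you add the red one, then press the red one the same way. Leave the spanner where it lies, and let go of everything at the end.

Things in the scene. Friction and masses are not known exactly. Their poses are not given: they have to be found in the camera images.
- pad_black: loose brake pad, friction face down: black steel backing plate with two bright rivets on top (48 x 112 mm, 6 mm thick), brown-grey friction block beneath (48 x 92 mm, 10 mm); 16 mm thick in all; rigid; origin in the middle of its underside; y along the 112 mm length, x across the 48 mm width, z up; 0.3 kg; either end may lead. It goes at the bottom of the oblong cut-out.
- pad_red: loose brake pad, friction face down: red steel backing plate with two bright rivets on top (48 x 112 mm, 6 mm thick), brown-grey friction block beneath (48 x 92 mm, 10 mm); 16 mm thick in all; rigid; origin in the middle of its underside; y along the 112 mm length, x across the 48 mm width, z up; 0.3 kg; either end may lead. It goes on top of the black pad.
- oil_filter: loose orange spin-on oil filter with a white band near its foot, standing upright: canister 62 mm in diameter, 68 mm tall (straight side up to 60 mm, then it tapers to 52 mm); origin in the middle of its underside, z up along its axis; about 0.3 kg
- socket: loose bright steel deep socket standing upright with its dark hexagon mouth up: 34 mm in diameter, 60 mm tall; origin in the middle of its underside, z up along its axis; about 0.2 kg
- tile_pads: fixed blue foam tile, 84 x 146 mm and 12 mm thick, with a 62 x 126 mm oblong cut-out 5 mm deep in the middle of its top, its floor bright yellow; origin in the middle of the tile's underside (bench level), so the cut-out floor is 7 mm above the origin; z up. y runs along the length of the cut-out, x across it. For the two brake pads.
- tile_filter: fixed blue foam tile, 98 x 98 mm and 12 mm thick, with a round, 78 mm diameter cut-out 5 mm deep in the middle of its top, its floor bright yellow; origin in the middle of the tile's underside (bench level), so the cut-out floor is 7 mm above the origin; z up. For the oil filter.
- tile_socket: fixed blue foam tile, 78 x 78 mm and 12 mm thick, with a round, 50 mm diameter cut-out 5 mm deep in the middle of its top, its floor bright yellow; origin in the middle of the tile's underside (bench level), so the cut-out floor is 7 mm above the origin; z up. For the socket.
- spanner: a loose bright combination spanner lying flat, about 126 mm long along its y axis, 26 mm wide and 8 mm thick; origin under its middle; not part of the kit, to be left where it lies
Things that resemble listed ones, but are neither listed nor needed, are in the scene too. What is meant by the pad_red is not green, and is the smaller of those in its own colour. Of the things that look like the oil_filter, take the one that is farthest from the robot's base at the start.

How it is judged:
By the outcome, as a careful person would: the job done as asked, in the order asked, and still so for the second after the job is handed in, with the robot touching nothing.
It also fails if it takes over 125 s, if anything falls off the work surface, if the arm or the gripper's body presses on something with over 40 N, if the wrist force passes 120 N, or if a joint passes its speed limit or range.

ROBOT

A 7-joint arm with a two-finger parallel gripper is mounted at the origin on the work surface. World frame = base frame: x ahead of the robot, y to its left, z up, the work surface at z = 0. Lengths are in mm, angles in rad, forces in N, time in s.
With the tool pointing down it reaches from about 400 to 850 mm from the base axis. Payload 10.4 kg.
Tool frame: the origin (TCP) lies at the very end of the fingers, on their centre line; the grasp point (between the pads) lies 19 mm behind it; z points along the fingers, y is the line along which they close (so a half turn about z gives the same grasp; the last joint's range is limited). The gripper opens to 85 mm and grips with 20 to 120 N. Pads are 22 mm wide; open, the fingers measure 114 mm over their backs; the gripper's body (76 mm by 85 mm) begins 54 mm behind the grasp point. The pads swing forward as they close: fully open they stand 13 mm farther back than shut.
Start: joints at [-1.275, 0.332, -0.065, 1.46, 0.022, 1.35, -0.088], TCP at [195.879, 593.534, 231.338] pointing down, gripper open.
Joint ranges: [-2.6, 2.6], [-0.5, 2.12], [-1.47, 1.34], [0.16, 2.42], [-1.27, 4.41], [0.06, 2.06], [-2.6, 2.6]. Speed limits (rad/s): [2.22, 2.22, 2.79, 2.79, 3.14, 3.14, 3.14].

INTERFACE

Orientations are given as a unit quaternion [w, x, y, z].
In Python, from cell import arm gives the robot as it stands. Calls block until the motion is done:
- arm.movep(position, orientation): joint-space move of the TCP to a pose.
- arm.move_l(position, speed=150, attitude=None, contact_N=None): straight line of the TCP; attitude=None keeps the orientation; speed is the mean speed in mm/s. With contact_N (N) it stops when the force on the tool has changed by that much, and returns True; else False.
- arm.goto_joints(angles): joint-space move.
- arm.command_gripper(opening, newtons=None): finger opening in mm; newtons is the grip in N (None keeps the last); returns when the fingers have stopped.
- arm.sleep(seconds).
- arm.solve_ik(position, orientation): joint angles nearest the present ones, or None.
- arm.read_camera(name): name is "side" or "top"; returns a dict with "pixels" (420x560x3 uint8, red, green, blue), "camera_matrix" (3x3 intrinsics, pixels), "rvec" (rotation vector, rad) and "tvec" (3), from world to camera coordinates, as OpenCV has them. Camera axes: x right, y down, z forward; pixel columns grow to the right and rows downward; lengths in mm; the calibration is good to about 2 mm. A picture is of the moment at which its call begins. There is no depth.
A pose or a line that the arm cannot do raises arm.PlanningError and nothing moves.
- arm.sign_off(): hands the job in; it is judged then, once.
Readings, each from a call of its own:
- arm.get_clock(): time.
- arm.get_joint_pos(): joint angles.
- arm.get_joint_velocities(): joint speeds.
- arm.get_joint_efforts(): joint torques, N m.
- arm.get_tool_pos(): TCP position.
- arm.get_tcp_rot(): TCP orientation.
- arm.get_wrist_force(): force on the tool from outside, world axes, zero at the start.
- arm.get_wrist_torque(): the same for the moment, N m.
- arm.get_width(): finger opening in mm.
- arm.get_grasp_force(): force on a finger pad.
Only numpy, scipy, OpenCV 4.12 (cv2) and the standard library are available. Lean on these libraries where they do the work, as an engineer would, in place of code of your own. Each camera call takes 0.05 s, during which the arm holds its last target. There are 200 camera calls.

## Working session

There is one attempt and no reset: what is moved stays moved. The work goes in short steps, each a Python script; the robot and the scene stay as the last script left them, time stands still between calls to the robot, and variables do not carry over. Pictures are saved under pics/ and viewed, at most 14 in all, crops included, and the job is handed in when it is done.

```bash
ls; mkdir -p pics; python3 - <<'E'
from cell import arm
import cv2
for n in("top","side"):
    c=arm.read_camera(n); cv2.imwrite(f"pics/{n}0.png",c["pixels"][:,:,::-1]); print(n,c["camera_matrix"],c["rvec"],c["tvec"])
    import pickle; pickle.dump(c,open(f"{n}0.pkl","wb"))
print(arm.get_tcp_rot(),arm.get_clock())
E
```

```text
pics
top [[473.24276177   0.         277.53824792]
 [  0.         473.24276177 213.35452329]
 [  0.           0.           1.        ]] [ 2.10694266 -2.15810431  0.15493972] [  83.00641154  503.97892913 1109.3034588 ]
side [[411.85941752   0.         273.82106449]
 [  0.         411.85941752 209.64566811]
 [  0.           0.           1.        ]] [ 2.27599051 -0.12290313  0.07897283] [-483.66752548   97.13819331  898.91936915]
[-7.41559667e-05  1.58718976e-01  9.87323599e-01 -6.25922602e-04] 0.1
```

View pics/top0.png

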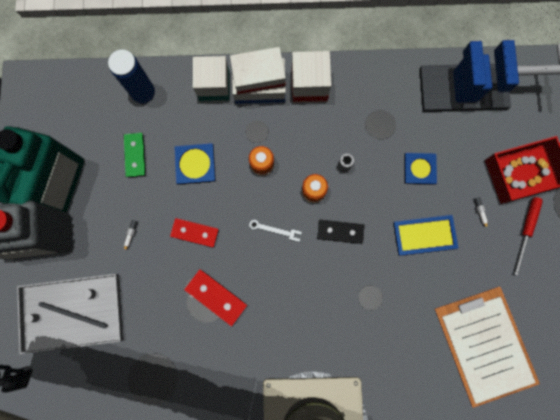

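View pics/side0.png

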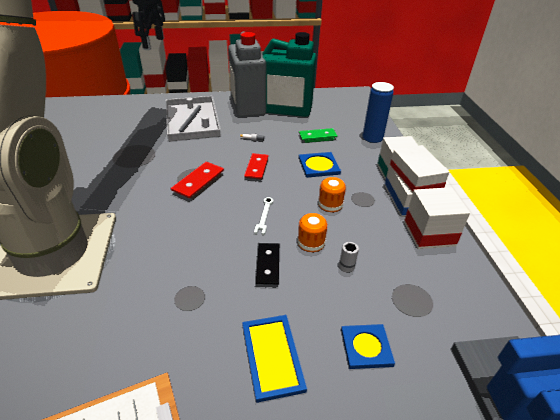

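Top view (row down, x up, y left).
- Red pads: small (195,233), large (215,297); a green one at (134,155). I choose the small red.
- Filters: (261,159) and (315,187). The first looks farther from the base, to be verified numerically.
- One black pad (341,232), one socket (346,161), and the spanner (275,230).
- Tiles: pads (425,235), filter (195,163), socket (420,168).

Next I measure them and check in a close crop.

```bash
cat > h.py <<'E'
from cell import arm
import cv2, numpy as np
from scipy.spatial.transform import Rotation as R
def ray(c,uv,z):
    M=cv2.Rodrigues(np.array(c["rvec"],float))[0]; t=np.array(c["tvec"],float).ravel()
    o=-M.T@t; d=M.T@np.linalg.solve(c["camera_matrix"],[uv[0],uv[1],1.])
    return (o+d*(z-o[2])/d[2])[:2]
def proj(c,P): return cv2.projectPoints(np.array(P,float).reshape(-1,3),np.array(c["rvec"],float),np.array(c["tvec"],float),c["camera_matrix"],None)[0][:,0]
def mask(c,kind):
    h,s,v=[a.astype(int) for a in cv2.split(cv2.cvtColor(c["pixels"],cv2.COLOR_RGB2HSV))]
    m={"yellow":(abs(h-30)<6)&(s>150)&(v>110),"red":((h<5)|(h>174))&(s>140)&(v>90),"orange":(h>=6)&(h<18)&(s>130)&(v>90),
       "black":(v<38),"blue":(abs(h-110)<12)&(s>120)&(v>50)}[kind]
    return m.astype(np.uint8)
def blob(c,kind,uv,z,rad=45):
    """mapped outline of the blob nearest uv -> world centroid, min-area rectangle"""
    n,l,st,ce=cv2.connectedComponentsWithStats(mask(c,kind))
    i=min((i for i in range(1,n) if st[i,4]>60),key=lambda i:np.hypot(*(ce[i]-uv)))
    cn=max(cv2.findContours((l==i).astype(np.uint8),cv2.RETR_EXTERNAL,cv2.CHAIN_APPROX_NONE)[0],key=len)[:,0]
    w=np.array([ray(c,p,z) for p in cn],np.float32)
    (x,y),(a,b),th=cv2.minAreaRect(w)
    if a<b: yaw=th+90
    else: yaw=th      # direction of the long side, deg from +x
    return np.round([x,y,max(a,b),min(a,b),(yaw-90+90)%180-90],1), np.round(ce[i])   # yaw of y axis (long) as rotation about z
E
python3 - <<'E'
from h import *
import pickle
T=pickle.load(open("top0.pkl","rb"));S=pickle.load(open("side0.pkl","rb"))
for nm,k,z,ut,us in [("padB","black",16,(341,232),(268,265)),("padR","red",16,(195,233),(257,166)),("bigred","red",16,(215,297),(198,180)),("filtA","orange",60,(261,159),(332,192)),("filtB","orange",60,(315,187),(313,230)),
 ("tP","yellow",7,(425,235),(274,356)),("tF","yellow",7,(195,163),(319,163)),("tS","yellow",7,(420,168),(367,345)),("tPb","blue",12,(425,235),(274,356)),("tFb","blue",12,(195,163),(319,163)),("tSb","blue",12,(420,168),(367,345))]:
    print(nm,*blob(T,k,ut,z),*blob(S,k,us,z))
print("socket top",ray(T,(347,160),60),ray(S,(350,247),60)); print("spanner",ray(T,(275,230),4))
a=cv2.resize(T["pixels"][130:260,100:380],None,fx=2.8,fy=2.8,interpolation=cv2.INTER_CUBIC)
cv2.imwrite("pics/crop1.png",a[:,:,::-1])
E
```

```text
padB [459.4 -83.1 104.8  44.9  -6.5] [345. 231.] [462.6 -87.  113.1  45.5  -7.1] [268. 264.]
padR [467.4 279.1 112.3  47.4 -15.5] [194. 232.] [470.7 278.3 116.9  48.9 -15.6] [256. 166.]
bigred [308.7 226.5 145.7  62.6 -38.1] [215. 297.] [310.  230.8 150.6  65.7 -38. ] [197. 179.]
filtA [640.4 107.8  60.4  58.5  89.2] [261. 158.] [637.1  86.4 119.3  60.6 -14.1] [332. 193.]
filtB [567.3 -19.8  60.2  59.1  -1.5] [315. 187.] [564.5 -39.4 107.5  59.1 -12.1] [312. 231.]
tP [ 448.7 -293.4  122.1   58.6    5.5] [426. 235.] [ 450.2 -290.9  124.3   62.1    5.4] [273. 357.]
tF [648.  281.5  71.7  71.3   0. ] [194. 163.] [648.8 284.1  73.2  70.   39.6] [319. 163.]
tS [ 618.2 -292.9   43.4   41.6   -1.5] [421. 168.] [ 620.2 -290.5   47.5   46.9   35.7] [367. 345.]
tPb [ 448.2 -291.2  146.9   83.4    5.4] [426. 235.] [ 450.  -294.6  151.2   84.3    5.4] [274. 361.]
tFb [644.5 279.6  99.   98.5 -87. ] [194. 164.] [647.7 274.1 112.7 100.9   2.7] [320. 165.]
tSb [ 617.1 -290.8   79.4   77.7   -1.6] [420. 168.] [ 618.4 -294.6   83.9   80.2   -3.1] [367. 347.]
socket top [ 629.54607016 -100.83783431] [ 632.00537884 -100.10894811]
spanner [469.80704018  78.60905082]
```

View pics/crop1.png

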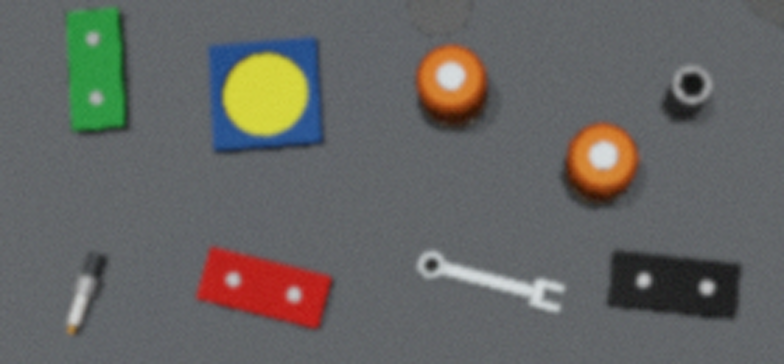

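The crop shows the small red pad (112 mm) at (195,233), the black pad at (341,232), the far filter A at (261,157) and the socket mouth at (347,160). Filter A is 649 mm from the base and filter B 567 mm, so A is the one. I'll start with the black pad.

```bash
cat >> h.py <<'E'
def quat(a):
    a=np.radians(a); y=np.array([np.cos(a),np.sin(a),0]); z=np.array([0,0,-1.])
    q=R.from_matrix(np.stack([np.cross(y,z),y,z],1)).as_quat(); return [q[3],*q[:3]]
def over(x,y,z,a): arm.movep([x,y,z],quat(a))
def pick(x,y,z,a,n=60,up=190,w=85):
    arm.command_gripper(w); over(x,y,110 if up<150 else up,a); arm.move_l([x,y,z],speed=130)
    arm.command_gripper(0,n); print("width",arm.get_width(),"grip",arm.get_grasp_force())
    arm.move_l([x,y,up],speed=150)
def place(x,y,z,a,up=190,w=85):
    over(x,y,up,a); arm.move_l([x,y,z+12],speed=150); arm.sleep(.2)
    hit=arm.move_l([x,y,z-4],speed=20,contact_N=5); print("contact",hit,arm.get_tool_pos(),arm.get_width())
    arm.command_gripper(w); arm.move_l([x,y,z+70],speed=150); print("t",arm.get_clock())
def press(x,y,z,a):
    arm.command_gripper(0); arm.sleep(.2); f0=np.array(arm.get_wrist_force())
    arm.move_l([x,y,z+8],speed=120)
    hit=arm.move_l([x,y,z-6],speed=12,contact_N=20); arm.sleep(.6)
    print("press",hit,arm.get_tool_pos(),np.array(arm.get_wrist_force())-f0)
    arm.move_l([x,y,z+100],speed=150)
def shot(n,tag):
    c=arm.read_camera(n); cv2.imwrite(f"pics/{tag}.png",c["pixels"][:,:,::-1]); return c
E
python3 - <<'E'
from h import *
import pickle
T=pickle.load(open("top0.pkl","rb"))
f=lambda u,v,z:ray(T,(u/2.8+100-.5,v/2.8+130-.5),z).round(1)
print("B",f(673.8,284.8,16),"filt",f(451,76,68),"sock",f(692,85,60))
for n,p,a in [("B",(461,-87,2),-6.8),("R",(469,279,2),-15.5),("P",(449.5,-292,9),5.4),("F",(638,108,15),0),("tF",(647,281,22),0),("S",(630,-101,15),0),("tS",(619,-292,22),0)]:
    print(n,[None if (q:=arm.solve_ik(p,quat(b))) is None else np.round(q,2) for b in (a,a+180,a+90,a-90)])
E
```

```text
B [461.3 -81.9] filt [641.4 108.4] sock [ 629.9 -100. ]
B [array([-0.62,  0.35,  0.8 ,  2.12, -0.35,  0.8 ,  0.28]), array([-0.9 ,  0.56,  1.17,  2.13, -0.67,  0.9 , -2.59]), array([-0.55,  0.33,  0.71,  2.11, -0.3 ,  0.8 ,  1.8 ]), array([-0.61,  0.35,  0.79,  2.12, -0.34,  0.8 , -1.3 ])]
R [array([-0.91,  0.42,  0.34,  1.91, -0.19,  0.84, -0.74]), array([-0.61,  0.41, -0.02,  1.89,  0.01,  0.85,  2.24]), array([-0.76,  0.41,  0.17,  1.9 , -0.09,  0.84,  0.75]), array([-1.02,  0.44,  0.47,  1.91, -0.26,  0.85, -2.25])]
P [array([-0.48,  0.87,  1.3 ,  1.96, -0.96,  1.12,  1.33]), array([-0.41,  0.72,  1.16,  1.95, -0.79,  1.02, -1.93]), array([ 0.72,  0.39, -0.26,  1.9 ,  0.13,  0.86,  2.05]), array([-0.46,  0.84,  1.27,  1.96, -0.92,  1.1 , -0.26])]
F [array([-0.6 ,  0.62,  0.49,  1.63, -0.33,  0.98, -0.01]), array([ 0.57,  1.  , -1.26,  1.56,  0.97,  1.32,  2.33]), array([-0.48,  0.59,  0.32,  1.62, -0.22,  0.97,  1.48]), array([-0.64,  0.63,  0.54,  1.63, -0.37,  0.99, -1.55])]
tF [array([-0.74,  0.7 ,  0.39,  1.44, -0.29,  1.06, -0.29]), array([ 0.24,  1.08, -1.26,  1.37,  1.02,  1.4 ,  2.14]), array([-0.6 ,  0.68,  0.19,  1.43, -0.13,  1.05,  1.18]), array([-0.81,  0.72,  0.49,  1.44, -0.37,  1.07, -1.81])]
S [array([-0.49,  0.7 ,  0.79,  1.66, -0.56,  1.02,  0.49]), array([-0.68,  0.92,  1.15,  1.67, -0.91,  1.18, -2.43]), array([-0.41,  0.65,  0.67,  1.66, -0.47,  1.  ,  1.99]), array([-0.52,  0.72,  0.83,  1.67, -0.6 ,  1.04, -1.06])]
tS [array([-0.1 ,  0.74,  0.7 ,  1.52, -0.52,  1.07,  0.72]), array([-0.33,  0.99,  1.15,  1.53, -0.94,  1.24, -2.18]), array([-0.11,  0.75,  0.72,  1.52, -0.53,  1.08,  2.3 ]), array([-0.11,  0.74,  0.7 ,  1.52, -0.52,  1.07, -0.85])]
```

```bash
python3 - <<'E'
from h import *
pick(461.5,-83.5,2,-6.8)
print(arm.get_clock())
place(449.2,-292,9,5.4)
press(449.2,-292,23,5.4)
shot("top","t1");print(arm.get_clock())
c=arm.read_camera("side");cv2.imwrite("pics/s1.png",cv2.resize(c["pixels"][220:420,180:440],None,fx=3,fy=3)[:,:,::-1])
E
```

```text
width 46.16834496357587 grip 60.77053427696228
6.35
contact True [ 449.13775306 -291.91043479    9.71457359] 46.35098108033305
t 10.3583
press True [ 449.24542818 -291.9620735    23.1772696 ] [-1.37351638  0.85616689  8.09589364]
14.075
```

View pics/s1.png

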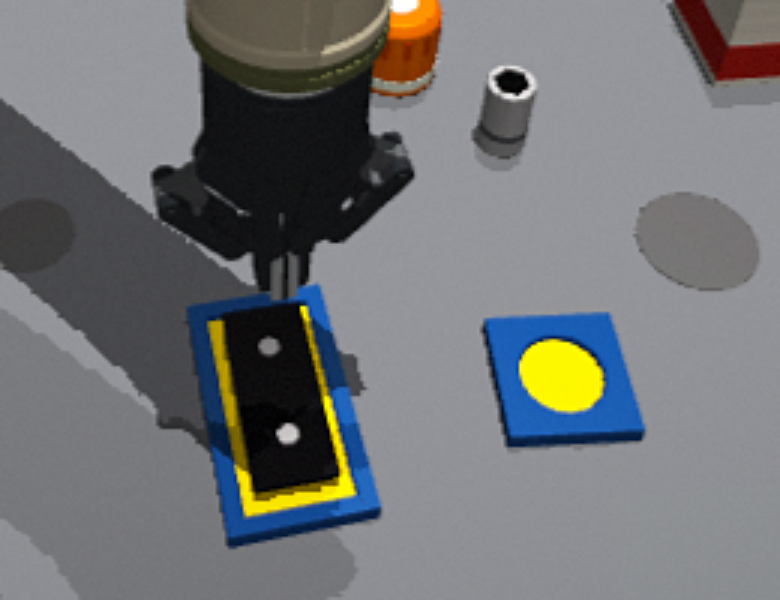

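The black pad lies in the oblong cut-out, with rivets at (270,335) and (276,364). The fingers stopped at z=23.2 against an expected 23, so it is home. The held press force was only about 8 N, so I'll press more firmly and measure its position.

```bash
python3 - <<'E'
import re
s=open('h.py').read()
s=s.replace('''speed=12,contact_N=20); arm.sleep(.6)
''','''speed=12,contact_N=20)
    for k in range(12):
        arm.sleep(.15); F=arm.get_wrist_force()[2]-f0[2]
        if F>22: break
        p=arm.get_tool_pos(); zc=(p[2] if k==0 else zc)-.5
        arm.move_l([x,y,zc],speed=10,contact_N=25)
    arm.sleep(.8)
''')
open('h.py','w').write(s)
E
python3 - <<'E'
from h import *
press(449.2,-292,23,5.4)
S=arm.read_camera("side")
print(arm.get_clock(),ray(S,(272.8-.5,349.8-.5),23),blob(S,"yellow",(274,356),7))
over(449,-100,250,0)
T=shot("top","t2"); print(blob(T,"black",(427,235),23),blob(T,"yellow",(427,235),7),blob(T,"blue",(427,235),12)); print(arm.get_clock())
cv2.imwrite("pics/c2.png",cv2.resize(T["pixels"][200:270,380:470],None,fx=6,fy=6,interpolation=cv2.INTER_CUBIC)[:,:,::-1])
E
```

```text
press True [ 449.32492122 -292.00491143   23.07994016] [-7.33914254  6.35473096 27.80462279]
19.2167 [ 450.16768329 -291.6170495 ] (array([ 450.4, -291.6,  122.9,   62.1,    5.3]), array([281., 372.]))
(array([ 466.9, -136.9,  109.1,   16.8,  -73.4]), array([362., 228.])) (array([646.9, 281.5,  72.4,  70.9,  45. ]), array([194., 163.])) (array([ 888.3, -465.1,  134. ,   49.8,  -88.7]), array([480.,  66.]))
20.1833
```

View pics/c2.png

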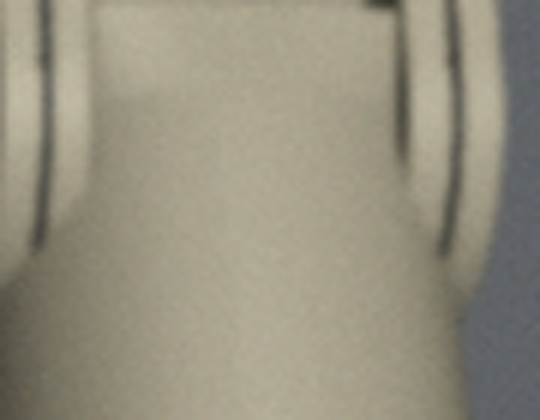

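The top view is blocked by the arm here. The side measurement puts the black pad centre at (450.2,-291.6) and the tile at (450.4,-291.6), and the press reached 28 N. Next is the red pad.

```bash
python3 - <<'E'
from h import *
over(449,0,200,0)
pick(469.3,279,2,-15.5)
place(449.5,-292,25,5.4)
S=shot("side","s3");print(blob(S,"red",(274,350),39))
press(449.5,-292,39,5.4)
print(arm.get_clock())
c=arm.read_camera("side");cv2.imwrite("pics/s4.png",cv2.resize(c["pixels"][220:420,180:440],None,fx=3,fy=3)[:,:,::-1])
E
```

```text
width 46.11776880292433 grip 62.12521702051163
contact True [ 449.45670808 -291.92782547   25.67282407] 46.49030695344179
t 31.1083
(array([ 454. , -326. ,   49.3,   44.9,  -83.9]), array([279., 366.]))
press True [ 449.60180972 -292.00040712   39.05210713] [-9.00309841  6.83794659 25.99083594]
36.3917
```

View pics/s4.png

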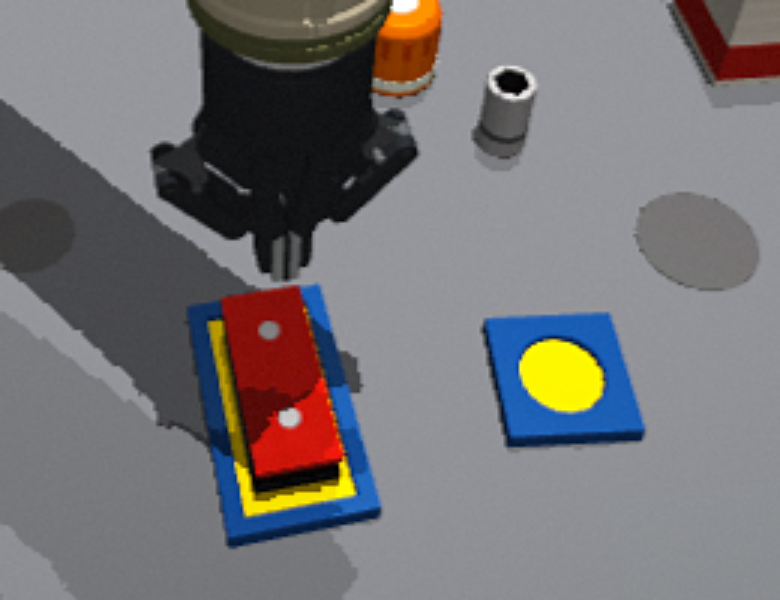

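The red pad sits squarely on the black one, with rivets at (270,330) and (277,359). The press reached 26 N at z=39. Now the socket and the filter.

```bash
python3 - <<'E'
from h import *
arm.move_l([449.5,-292,200])
pick(631,-100.5,15,0)
place(619,-291.8,22,0)
arm.move_l([619,-291.8,190])
S=arm.read_camera("side");cv2.imwrite("pics/s5.png",cv2.resize(S["pixels"][220:420,180:440],None,fx=3,fy=3)[:,:,::-1])
pick(640.5,108,15,0)
place(647.5,282,22,0)
arm.move_l([647.5,282,190]); over(500,80,300,0)
print(arm.get_clock())
shot("side","s6");shot("top","t6")
E
```

```text
width 32.96879068231453 grip 59.35104310512543
contact True [ 618.95819331 -291.70254347   22.36435773] 32.48633649168069
t 46.1083
width 60.64436413936561 grip 65.68547162460163
contact True [647.40708969 281.96915926  23.06014509] 60.47488131736789
t 55.5167
57.375
```

View pics/s6.png

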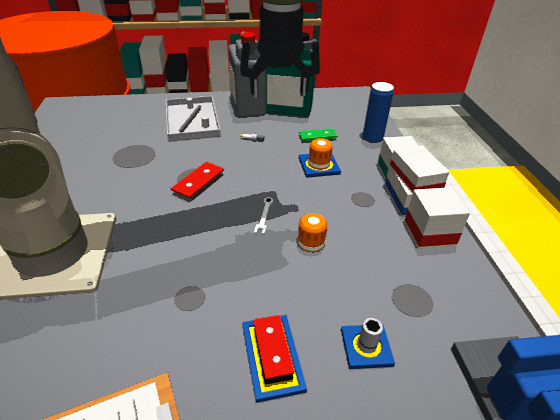

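View pics/t6.png

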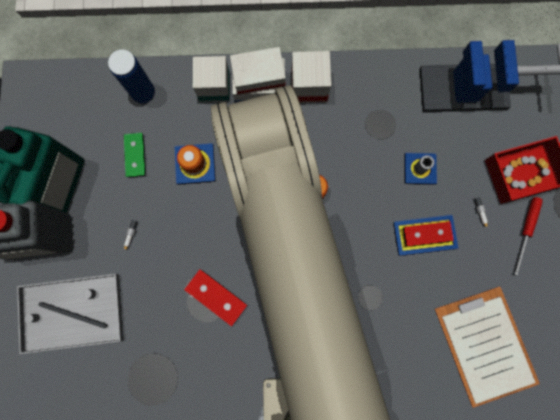

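All parts are in their tiles: filter (190,157) top view, socket (428,162), pads (428,236). The spanner at (265,215) in the side view looks undisturbed. I'll check the socket and filter with a crop and predicted outlines.

```bash
python3 - <<'E'
from h import *
S=arm.read_camera("side");T=arm.read_camera("top");o=[]
th=np.linspace(0,2*np.pi,40)
for c,b in ((S,((300,130),(345,325),(245,305))),(T,((165,138),(395,140),(390,208)))):
    im=c["pixels"].copy(); im=cv2.resize(im,None,fx=4,fy=4,interpolation=cv2.INTER_CUBIC)
    for x,y,z,r in ((619,-291.8,67,17),(647.5,282,75,26),(619,-291.8,12,25),(647.5,282,12,39)):
        cv2.polylines(im,[(proj(c,np.c_[x+r*np.cos(th),y+r*np.sin(th),0*th+z])*4+2).astype(int)],True,(0,255,255),1)
    w=65
    o.append(np.hstack([im[4*v:4*v+260,4*u:4*u+260] if (u,v)!=(345,325) else im[4*305:4*305+260,4*335:4*335+260] for u,v in b]))
cv2.imwrite("pics/chk.png",np.vstack(o)[:,:,::-1])
E
```

```text
(no output)
```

View pics/chk.png

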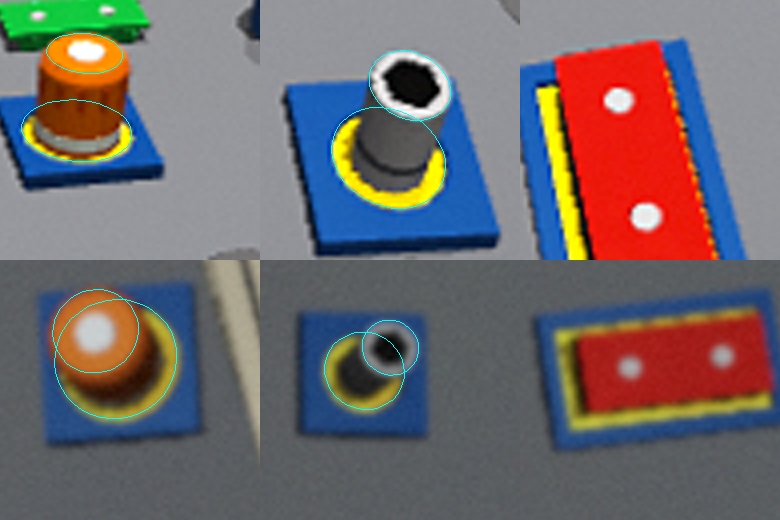

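The predicted outlines match: the filter (top left) and socket (top middle) stand upright on their yellow floors, and the pads (right) are stacked squarely. The gripper is open and clear, so I'm handing in.

```bash
python3 -c "
from cell import arm
print(arm.get_clock(),arm.get_width(),arm.sign_off())"
```

```text
the job is handed in; nothing more can be done
57.575 85.11154967913048 None
```

I handed in the kit at 57.6 s: both pads stacked and pressed (28 N black, 26 N red), filter and socket upright in their cut-outs, spanner left where it lay, and gripper open and clear; the black pad also had a lighter press (about 8 N held) before its firm one.

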